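# Check the spring travel of a headlamp-aimer mirror mount

### The arm

A 7-joint arm with a two-finger parallel gripper is mounted at the origin on the work surface. World frame = base frame: x ahead of the robot, y to its left, z up, the work surface at z = 0. Lengths are in m, angles in rad, forces in N, time in s.
With the tool pointing down it reaches from about 0.35 to 0.9 m from the base axis. Payload 19.9 kg.
Tool frame: the origin (TCP) lies at the very end of the fingers, on their centre line; the grasp point (between the pads) lies bot.hold_point_z behind it (bot.hold_point_z is the distance from the TCP to the grasp point, in m); z points along the fingers, x is the direction in which the jaws open and shut, and the axes are right-handed (so a half turn about z gives the same grasp; the last joint's range is limited). The gripper opens to 94 mm and grips with 3 to 60 N. Pads are 16 mm wide; open, the fingers measure 119 mm over their backs; the gripper's body (75 mm by 177 mm) begins 78 mm behind the grasp point.
Start: joints at [1.095, 0.417, -0.01, 1.614, 0.005, 1.111, -0.053], TCP at [0.263, -0.567, 0.205] pointing down, gripper open.
Joint ranges: [-2.81, 2.81], [-0.39, 2.02], [-1.27, 1.25], [0.06, 2.57], [-1.19, 4.33], [0.19, 2], [-2.82, 2.82]. Speed limits (rad/s): [1.89, 1.89, 2.39, 2.39, 3.01, 3.01, 3.01].

### API

Orientations are given as [roll, pitch, yaw] about the fixed x, y, z axes, in that order (R = Rz(yaw) Ry(pitch) Rx(roll)).
In Python, from station import bot gives the robot as it stands.
- The arm moves only by the tool carry_out, never from a script. Its argument "motion" is a list of rows, each an object with "xyz": the shift along the tool's x, y, z in m, a list of three; "rot": the turn, a rotation vector about the tool's x, y, z in degrees, a list of three. In form: [{"xyz": [tx, ty, tz], "rot": [rx, ry, rz]}, ...]. A call has 1 to 8 rows; each row shifts and turns the pose as measured when the row begins, along the tool's axes as they then stand; what a row does not reach is not made up. A row lasts 1/8 s, in which the tool goes at most 62.5 mm and 10.7 degrees, less where a joint would pass 70% of its speed; a pose out of reach is approached as far as the arm can. A call is refused whole if a number of a shift passes 0.0625 or a number of a turn 10.7, either way. A call with a gripper value outside its range is refused whole. "jaw" is the opening, from -1 (shut) to 1 (fully open), set as the call begins (left out, the last holds). The fingers move at their own pace and stop on an object; "squeeze" is the grip in N (left out, the last holds). Time passes only in rows, so rows that do not move let the fingers close. It gives the time, the measured TCP pose, the force and the opening at its end, in the units of the state.
- bot.read_state(): the state, without advancing time (a new reading comes with each control period).
- bot.get_image(name): name is "scene" or "top"; returns a dict with "image" (384x512x3 uint8, blue, green, red), "fov_y" (degrees; the focal length in pixels is half the picture's height over the tangent of half this angle, whatever the lens; pixels are square), "cx", "cy" (the principal point, pixels), "T" (4x4, takes a point from camera to world coordinates). Camera axes: x right, y up, looking along -z (the intrinsics and any distortion apply to the point x, -y, -z); pixel columns grow to the right and rows downward; lengths in m; the calibration is good to about 2 mm. A picture is of the moment at which its call begins. There is no depth.
- bot.close_job(): hands the job in, once; it reports no verdict.
The state is a dict: "t": time; "joint_positions": joint angles; "dq": joint speeds; "joint_efforts": joint torques, N m; "tcp_pos": TCP position; "tool_rot": TCP orientation; "contact_force": force on the tool from outside, world axes, zero at the start; "ft_torque": the same for the moment, N m; "opening": finger opening in m.
Only numpy, scipy, OpenCV 4.12 (cv2) and the standard library are available. Lean on these libraries where they do the work, as an engineer would, in place of code of your own. Each camera call takes 0.05 s, during which the arm holds its last target.

### The job

Check that the headlamp-aimer's mirror mount springs freely: with shut fingertips, press down the cap on its left corner (the robot's left) until that corner's pointer is level with the brass mark on its scale, without pushing past it, hold it there for about a second, and let it spring back up. Then do the same with the right corner, and finish clear of the mount. Press only one corner at a time; do not grip, lift or shift the mount, leave the brass marks as set, and leave the other things on the bench alone.

Things in the scene. Friction and masses are not known exactly. Their poses are not given: they have to be found in the camera images.
- mount: Loose 3 to 4 kg mirror mount; steel base 230 x 230 x 12 mm with a 60 x 390 mm crossbar. Origin: centre of its underside; x points away from the robot (within 30 degrees), y to the robot's left, z up. A ball post at (-92, 0) mm carries the diamond-set tilt plate (170 x 170 x 8 mm, mid-plane 80 mm up, round mirror); white scale strips 30 mm wide, 110 mm high, stand at (33, +151) and (33, -151) mm.
- left_tilt (a joint): How far the plate's left corner is pressed down: tilt in rad about the line through the ball pivot and the right cap, 0 at rest, growing downwards, stop at 0.22. The left cap is 130 mm and the left pointer's tip 201 mm from this line. Preloaded spring: about 4 N on the cap starts it, 9 N gives 0.08 rad (10 mm) and 14 N 0.16 rad (21 mm); it springs back. Pressed on one cap, the other stays up.
- right_tilt (a joint): How far the plate's right corner is pressed down: tilt in rad about the line through the ball pivot and the left cap, 0 at rest, growing downwards, stop at 0.22. The right cap is 130 mm and the right pointer's tip 201 mm from this line. Preloaded spring: about 4 N on the cap starts it, 9 N gives 0.08 rad (10 mm) and 14 N 0.16 rad (21 mm); it springs back. Pressed on one cap, the other stays up.
- left_cap (a point): Centre of the flat top of the left press cap (the robot's left, +y side of the mount): a steel disc 30 mm across and 8 mm high on the left corner of the plate, its top 92 mm above the table when not pressed. It moves with the plate.
- left_pointer (a point): Tip of the left pointer, a thin dark steel wire (6 mm thick) that runs out from the left corner and ends in front of the left scale. At rest 80 mm above the table. It stands 201 mm from the tilt line, so it sinks 1.55 mm for each mm that the left cap sinks.
- left_mark (a point): The left scale mark: inner tip of a small brass rider (20 x 14 x 14 mm block with a finger 14 mm long, 4 mm high, pointing inwards at the pointer) on the outer edge of the left scale. This point is at the finger's mid-height, 16 to 34 mm below the pointer's rest height, different on each side. It stays put as the plate tilts.
- right_cap (a point): Centre of the flat top of the right press cap (the robot's right, -y side of the mount): a steel disc 30 mm across and 8 mm high on the right corner of the plate, its top 92 mm above the table when not pressed. It moves with the plate.
- right_pointer (a point): Tip of the right pointer, a thin dark steel wire (6 mm thick) that runs out from the right corner and ends in front of the right scale. At rest 80 mm above the table. It stands 201 mm from the tilt line, so it sinks 1.55 mm for each mm that the right cap sinks.
- right_mark (a point): The right scale mark: inner tip of a small brass rider (20 x 14 x 14 mm block with a finger 14 mm long, 4 mm high, pointing inwards at the pointer) on the outer edge of the right scale. This point is at the finger's mid-height, 16 to 34 mm below the pointer's rest height, different on each side. It stays put as the plate tilts.
- socket: Loose steel socket, 22 mm across, 30 mm high, standing on the mount's base in front of the plate's left far edge. Origin: centre of its underside. A bystander.
- tape: Loose roll of tape lying flat, 84 mm across, 24 mm high, beyond the mount. Origin: centre of its underside. A bystander.
- pen_pot: White pot of markers, 84 mm across, 85 mm high (markers to 131 mm), beside the mount. Origin: centre of its underside. A bystander.
- driver: Loose screwdriver lying beyond the mount. Origin: on its underside. A bystander.
- spanner: Loose spanner lying between robot and mount. Origin: on its underside. A bystander.
- bulb_box: Small cardboard box 50 x 50 x 75 mm, beside the mount. Origin: centre of its underside. A bystander.
- spool: Loose grey spool 48 mm across, 37 mm high, beyond the mount. Origin: centre of its underside. A bystander.

How it is judged:
On the way, in this order (a step that is already met when the one before it is completed fails the run):
1. the left cap is pressed so that the left pointer is level with its mark (within 4 mm) for half a second, the right pointer staying up (z of left_pointer in the frame of left_mark between -0.004 and 0.004 m and distance of right_pointer from where it was at the start of the episode below 0.006 m and contact force between the fingers and mount above 1 N), for 0.5 s.
2. the left corner is let go and its pointer is back up (distance of left_pointer from where it was at the start of the episode below 0.005 m and contact force between the fingers and mount below 0.1 N), for 0.1 s.
3. the right cap is pressed so that the right pointer is level with its mark (within 4 mm) for half a second, the left pointer staying up (z of right_pointer in the frame of right_mark between -0.004 and 0.004 m and distance of left_pointer from where it was at the start of the episode below 0.006 m and contact force between the fingers and mount above 1 N), for 0.5 s.
At the end, for the whole second after the job is handed in: Both corners are let go with their pointers back within 5 mm of rest, the plate is still, the mount and both marks are within 8 mm of where they were and the mount upright, and every bystander is within 30 mm of its start (all of step 2 and distance of right_pointer from where it was at the start of the episode below 0.005 m and distance of each of mount, left_mark, right_mark from where it was at the start of the episode below 0.008 m and angle between mount's own z axis and vertical below 0.05 rad and velocity of joint left_tilt between -0.1 and 0.1 rad/s and velocity of joint right_tilt between -0.1 and 0.1 rad/s and distance of each of socket, tape, pen_pot, driver, spanner, bulb_box, spool from where it was at the start of the episode below 0.03 m); the robot touches nothing.
It fails at once if the left pointer is pushed more than 8 mm past its mark (z of left_pointer in the frame of left_mark below -0.008 m).
It fails at once if the right pointer is pushed more than 8 mm past its mark (z of right_pointer in the frame of right_mark below -0.008 m).
It fails at once if a brass mark is shifted by more than 8 mm (distance of any of left_mark, right_mark from where it was at the start of the episode above 0.008 m).
It fails at once if the mount is lifted, tipped or shoved by more than 8 mm (distance of mount from where it was at the start of the episode above 0.008 m or angle between mount's own z axis and vertical above 0.05 rad).
It fails at once if a bystander is lifted or moved by more than 30 mm (distance of any of socket, tape, pen_pot, driver, spanner, bulb_box, spool from where it was at the start of the episode above 0.03 m).
It also fails if it takes over 54 s, if anything falls off the work surface, if the arm or the gripper's body presses on something with over 40 N, if the wrist force passes 120 N, or if a joint passes its speed limit or range.

## Working session

There is one attempt and no reset: what is moved stays moved. The work goes in short steps, Python scripts to look and compute and a tool call to move; the robot and the scene stay as the last step left them, time stands still between calls to the robot, and variables do not carry over. Pictures are saved under pics/ and viewed, and the job is handed in when it is done.

Besides the shell and the picture viewer there is one more tool, called after ">>>" as name([rows], argument=value, ...), one row to a line, values as JSON. carry_out: Moves the arm, as the interface text tells. Its arguments: {"type":"object","properties":{"motion":{"type":"array","items":{"type":"object","properties":{"xyz":{"type":"array","items":{"type":"number"}},"rot":{"type":"array","items":{"type":"number"}}}}},"jaw":{"type":"number"},"squeeze":{"type":"number"}},"required":["motion"]}

```bash
mkdir -p pics; ls
python3 - <<'E'
from station import bot
import cv2,numpy as np
print(bot.read_state()); print(bot.hold_point_z)
for n in("scene","top"):
    d=bot.get_image(n); cv2.imwrite(f"pics/{n}0.png",d["image"]); print(n,{k:v for k,v in d.items() if k!="image"})
    np.save(f"pics/{n}0.npy",d["image"])
E
```

```text
pics
{'t': 0.0, 'joint_positions': array([ 1.09450531,  0.41797088, -0.01032085,  1.61420399,  0.00471634,
        1.11065218, -0.05302251]), 'dq': array([-6.80693198e-04, -1.20126838e-03,  2.75461427e-04,  1.44761778e-03,
        7.98079842e-04, -6.89528674e-04,  1.02712258e-05]), 'joint_efforts': array([ 2.07960516e-04, -8.51262546e+01,  6.38418216e-01, -4.25986469e+01,
       -4.87855193e-02,  1.86499686e-02,  1.25926758e-04]), 'tcp_pos': array([ 0.26309635, -0.5665068 ,  0.2048146 ]), 'tool_rot': array([ 3.14149456e+00,  1.20676280e-03, -1.13599593e+00]), 'contact_force': array([0.16248112, 0.47829342, 0.30501878]), 'ft_torque': array([ 0.02414117, -0.04795546, -0.00664535]), 'opening': 0.09410845859099747}
0.0188
scene {'fov_y': 56.851686922373695, 'cx': 250.05076530720896, 'cy': 189.91275312585944, 'T': array([[ 0.37707172, -0.64778633,  0.66195905,  1.09344941],
       [ 0.92606563,  0.25226609, -0.28064973, -0.20914891],
       [ 0.01481124,  0.7188426 ,  0.69501507,  0.63271097],
       [ 0.        ,  0.        ,  0.        ,  1.        ]])}
top {'fov_y': 47.553857062261194, 'cx': 257.87150636141433, 'cy': 199.28534273902815, 'T': array([[-0.02647812,  0.99585868, -0.08697356,  0.47844573],
       [-0.99953659, -0.02768174, -0.01266192,  0.01232017],
       [-0.01501707,  0.08659799,  0.99613015,  1.24602796],
       [ 0.        ,  0.        ,  0.        ,  1.        ]])}
```

View pics/scene0.png

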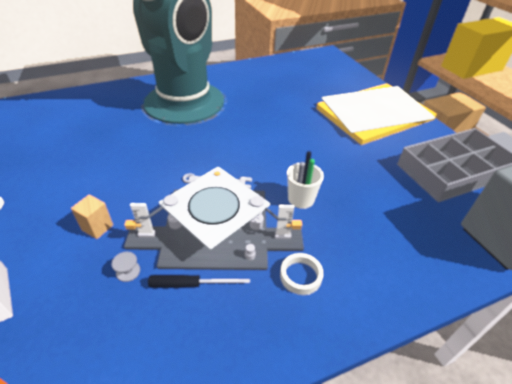

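View pics/top0.png

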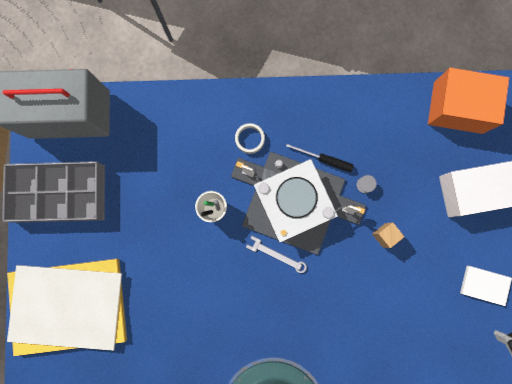

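Run:
```python
import cv2,numpy as np
s=np.load("pics/scene0.npy");t=np.load("pics/top0.npy")
a=cv2.resize(s[160:275,110:190],None,fx=5,fy=5,interpolation=2);b=cv2.resize(s[160:275,240:320],None,fx=5,fy=5,interpolation=2)
cv2.imwrite("pics/s_lr.png",np.hstack([a[:,:395],b[:,:395]]))
cv2.imwrite("pics/t_z.png",cv2.resize(t[140:260,225:385],None,fx=5,fy=5,interpolation=2))
```

```text
(no output)
```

View pics/s_lr.png

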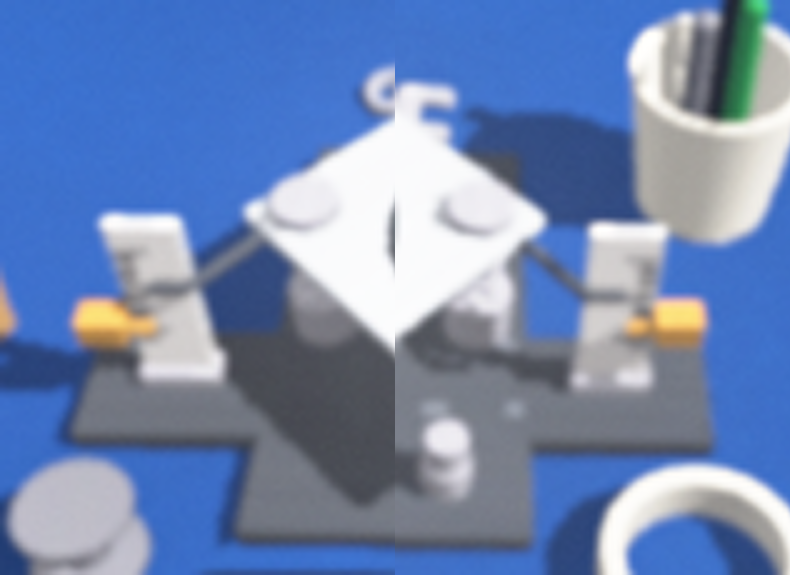

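View pics/t_z.png

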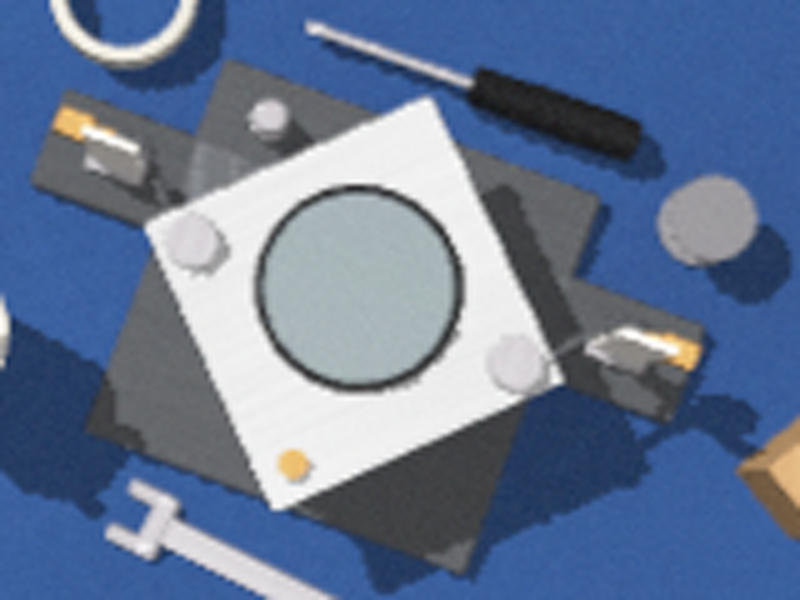

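```bash
cat > h.py <<'E'
import cv2,numpy as np
from station import bot
C={'scene':dict(fov_y=56.851686922373695,cx=250.05076530720896,cy=189.91275312585944,T=np.array([[0.37707172,-0.64778633,0.66195905,1.09344941],[0.92606563,0.25226609,-0.28064973,-0.20914891],[0.01481124,0.7188426,0.69501507,0.63271097],[0,0,0,1]])),
'top':dict(fov_y=47.553857062261194,cx=257.87150636141433,cy=199.28534273902815,T=np.array([[-0.02647812,0.99585868,-0.08697356,0.47844573],[-0.99953659,-0.02768174,-0.01266192,0.01232017],[-0.01501707,0.08659799,0.99613015,1.24602796],[0,0,0,1]]))}
def f(c): return 192/np.tan(np.radians(C[c]['fov_y']/2))
def ray(c,u,v):
    k=C[c]; d=np.array([(u-k['cx'])/f(c),-(v-k['cy'])/f(c),-1]); return k['T'][:3,3],k['T'][:3,:3]@d
def plane(c,u,v,z):
    o,d=ray(c,u,v); return o+d*(z-o[2])/d[2]
def proj(c,p):
    k=C[c]; q=k['T'][:3,:3].T@(np.asarray(p)-k['T'][:3,3]); return np.array([k['cx']+f(c)*q[0]/-q[2],k['cy']-f(c)*q[1]/-q[2]])
def vplane(c,u,v,p0,n):
    o,d=ray(c,u,v); return o+d*(np.dot(n,p0-o)/np.dot(n,d))
E
python3 - <<'E'
from h import *
s=np.load("pics/scene0.npy");t=np.load("pics/top0.npy")
# approx from zoom
for n,u,v,z in(("Lcap",225+192/5,140+241/5,.092),("Rcap",225+517/5,140+363/5,.092),("ball",225+294/5,140+464/5,.086),("mirror",225+360/5,140+288/5,.086)):
    print(n,plane('top',u-.4,v-.4,z))
for n,u,v in(("Lcap",240+(477-395)/5,160+206/5),("Rcap",110+304/5,160+201/5)):
    print(n,'scene',plane('scene',u-.4,v-.4,.092))
for nm,im in(("scene",s),("top",t)):
    hsv=cv2.cvtColor(im,cv2.COLOR_BGR2HSV); m=cv2.inRange(hsv,(10,110,100),(30,255,255))
    n,l,st,ce=cv2.connectedComponentsWithStats(m)
    for i in range(1,n):
        if 8<st[i,4]<400 and 100<ce[i,0]<400 and 120<ce[i,1]<300: print(nm,st[i],ce[i])
L=s[210:240,265:305];R=s[210:240,130:170]
cv2.imwrite("pics/zz.png",np.hstack([cv2.resize(R,None,fx=9.9,fy=16,interpolation=0),cv2.resize(L,None,fx=9.9,fy=16,interpolation=0)]))
E
```

```text
Lcap [0.60952751 0.01251726 0.092     ]
Rcap [ 0.53977279 -0.1575519   0.092     ]
ball [ 0.48971651 -0.03829146  0.086     ]
mirror [ 0.58244252 -0.07644886  0.086     ]
Lcap scene [0.6138961  0.00842291 0.092     ]
Rcap scene [ 0.54506402 -0.1597196   0.092     ]
scene [126 221  14   8  86] [131.6627907  224.44186047]
scene [287 221  14   8  79] [294.81012658 224.56962025]
top [236 162   8   6  28] [238.92857143 164.25      ]
top [358 207   7   7  24] [361.41666667 210.125     ]
top [379 223  13   9  31] [384.32258065 226.83870968]
top [281 230   5   5  19] [283.15789474 232.15789474]
top [378 232   5   6  10] [379.5 235.3]
top [381 239   9   8  16] [385.0625 243.25  ]
```

View pics/zz.png

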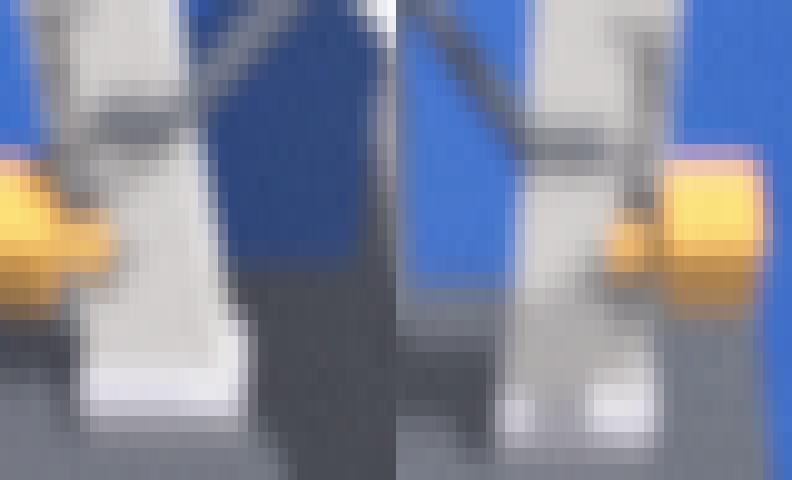

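Run:
```python
from h import *
s=np.load("pics/scene0.npy");t=np.load("pics/top0.npy")
L=t[155:185,230:265];R=t[195:225,335:370]
cv2.imwrite("pics/zt.png",np.hstack([cv2.resize(x,None,fx=11.4,fy=11.4,interpolation=0) for x in(L,R)]))
c=np.array([.5747,-.0725,0]);a=np.radians(-22.2);X=np.array([np.cos(a),np.sin(a),0]);Y=np.array([-np.sin(a),np.cos(a),0])
P=lambda x,y,z:c+X*x/1e3+Y*y/1e3+np.array([0,0,z/1e3])
for sg in(1,-1):
  print('side',sg)
  for n,q in(("tip",(41,151*sg,80)),("scale top in",(33,136*sg,122)),("scale top out",(33,166*sg,122)),("scale top out110",(33,166*sg,110)),("base corner",(30,195*sg,12)),("bar -30",(-30,195*sg,12)),("cap",(0,92*sg,92))):
    print(n,[proj(k,P(*q)).round(1) for k in C])
```

```text
side 1
tip [array([285.5, 217.3]), array([247.9, 166.6])]
scale top in [array([279.5, 200.4]), array([251.6, 168.8])]
scale top out [array([294.4, 200.5]), array([240.8, 164.8])]
scale top out110 [array([293.8, 204.6]), array([241.1, 165.6])]
base corner [array([302.2, 234. ]), array([233.1, 168.7])]
bar -30 [array([299.6, 214.1]), array([225.5, 188.2])]
cap [array([257. , 198.9]), array([262.9, 187.8])]
side -1
tip [array([139.9, 215.8]), array([353.4, 205.8])]
scale top in [array([144.1, 198.9]), array([350.2, 205.5])]
scale top out [array([129.1, 198.7]), array([361.2, 209.6])]
scale top out110 [array([130.4, 202.9]), array([360.2, 209.9])]
base corner [array([127.3, 232.3]), array([361.9, 216.7])]
bar -30 [array([133.7, 212.3]), array([354.8, 236.6])]
cap [array([170.8, 198. ]), array([328. , 212.1])]
```

View pics/zt.png

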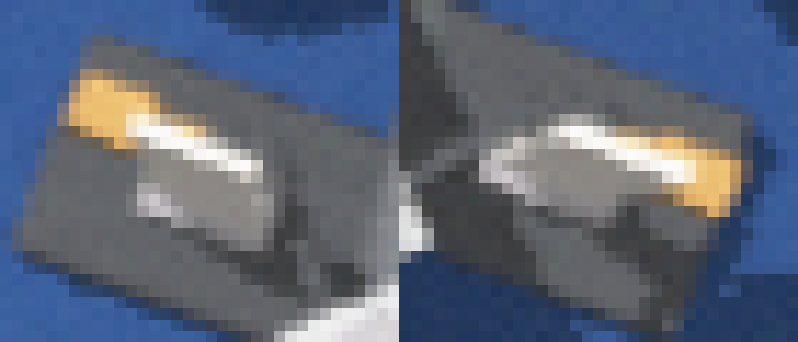

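Run:
```python
from h import *
c=np.array([.5747,-.0725,0]);a=np.radians(-22.2);X=np.array([np.cos(a),np.sin(a),0]);Y=np.array([-np.sin(a),np.cos(a),0])
M=lambda p:np.array([X@(p-c),Y@(p-c),p[2]])*1e3
for n,u,v,z in [("Lblk far-out",237.0,160.5,.07),("Lblk far-in",243.5,162.8,.07),("Lfinger far",247.5,165,.064),("Lblk near-out",235.2,165.2,.07),("L strip near bottom",230+140/11.4-.5,155+210/11.4-.5,.012),
 ("Lbar far-out",237.8,157.6,.012),
 ("Rblk far", 335+(735-400)/11.4-.5,195+140/11.4-.5,.067),("Rblk near-out",335+(715-400)/11.4-.5,195+216/11.4-.5,.067),("R finger far",335+(620-400)/11.4-.5,195+118/11.4-.5,.06),("Rblk far2",335+(665-400)/11.4-.5,195+123/11.4-.5,.067),("R bar far out",335+(750-400)/11.4-.5,195+115/11.4-.5,.012)]:
  print(n,M(plane('top',u,v,z)).round(1))
print('scene, mapped on vertical plane x=41')
p0=c+X*.041
for n,u,v in [("L ptr",285.6,218.9),("L fing",285.8,224.6),("R ptr",140,217.3),("R fing",141.1,224.8)]:
  print(n,M(vplane('scene',u,v,p0,X)).round(1), [M(vplane('scene',u,v,c+X*x,X)).round(1)[2] for x in(.038,.044,.047)])
```

```text
Lblk far-out [ 47.7 185.8  70. ]
Lblk far-in [ 48.  166.8  70. ]
Lfinger far [ 47. 155.  64.]
Lblk near-out [ 33.8 185.7  70. ]
L strip near bottom [ 27.3 167.2  12. ]
Lbar far-out [ 64.7 193.7  12. ]
Rblk far [  50.3 -180.4   67. ]
Rblk near-out [  31.6 -182.    67. ]
R finger far [  46.6 -154.4   60. ]
Rblk far2 [  48.3 -163.6   67. ]
R bar far out [  65.5 -192.2   12. ]
scene, mapped on vertical plane x=41
L ptr [ 41.  151.7  75. ] [np.float64(71.6), np.float64(78.4), np.float64(81.8)]
L fing [ 41.  153.6  56.7] [np.float64(53.2), np.float64(60.3), np.float64(63.8)]
R ptr [  41.  -151.7   75.3] [np.float64(71.9), np.float64(78.7), np.float64(82.1)]
R fing [  41.  -154.2   51.2] [np.float64(47.7), np.float64(54.8), np.float64(58.3)]
```

>>> carry_out([
  {"xyz": [-0.03, -0.045, 0]},
  {"xyz": [-0.034, -0.05, 0]},
  {"xyz": [-0.034, -0.05, 0]},
  {"xyz": [-0.034, -0.05, 0]},
  {"xyz": [-0.034, -0.05, 0]},
  {"xyz": [-0.034, -0.05, 0]},
  {"xyz": [-0.034, -0.05, 0]},
  {"xyz": [-0.034, -0.05, 0]},
], jaw=-1, squeeze=20)

```text
validation failed for argument at $.mo...
```

>>> carry_out([
  {"xyz": [-0.03, -0.045, 0], "rot": [0, 0, 0]},
  {"xyz": [-0.034, -0.05, 0], "rot": [0, 0, 0]},
  {"xyz": [-0.034, -0.05, 0], "rot": [0, 0, 0]},
  {"xyz": [-0.034, -0.05, 0], "rot": [0, 0, 0]},
  {"xyz": [-0.034, -0.05, 0], "rot": [0, 0, 0]},
  {"xyz": [-0.034, -0.05, 0], "rot": [0, 0, 0]},
  {"xyz": [-0.034, -0.05, 0], "rot": [0, 0, 0]},
  {"xyz": [-0.034, -0.05, 0], "rot": [0, 0, 0]},
], jaw=-1, squeeze=20)

```text
t: 1.1
tcp_pos: [0.5125, -0.148, 0.2031]
tool_rot: [3.139, 0.003, -1.144]
contact_force: [1.3, -0.5, -0.8]
opening: 0.0178
```

>>> carry_out([
  {"xyz": [-0.026, -0.039, 0], "rot": [0, 0, 0]},
  {"xyz": [-0.026, -0.039, 0], "rot": [0, 0, 0]},
  {"xyz": [-0.026, -0.039, 0], "rot": [0, 0, 0]},
  {"xyz": [-0.02, -0.03, 0.02], "rot": [0, 0, 0]},
  {"xyz": [0, 0, 0.02], "rot": [0, 0, 0]},
  {"xyz": [0, 0, 0], "rot": [0, 0, 0]},
  {"xyz": [0, 0, 0], "rot": [0, 0, 0]},
])

```text
t: 1.98
tcp_pos: [0.6085, 0.0128, 0.1612]
tool_rot: [3.139, 0.005, -1.138]
contact_force: [0.1, 0.5, 0.2]
opening: 0.0009
```

```bash
cat >> h.py <<'E'
def delta(x,y,z=None):
    from scipy.spatial.transform import Rotation as Ro
    st=bot.read_state(); R=Ro.from_euler('xyz',st['tool_rot']).as_matrix(); p=st['tcp_pos']
    print('t',round(st['t'],2),'tcp',p.round(4),'rpy',st['tool_rot'].round(4),'F',st['contact_force'].round(2),'op',round(st['opening'],4))
    print('tool delta',(R.T@(np.array([x,y,p[2] if z is None else z])-p)).round(4))
def snap(tag):
    d=bot.get_image('scene')['image']; np.save(f'pics/{tag}.npy',d); 
    L=cv2.resize(d[190:240,250:310],None,fx=6.5,fy=6.5*1.5,interpolation=0);R=cv2.resize(d[190:240,125:185],None,fx=6.5,fy=6.5*1.5,interpolation=0)
    cv2.imwrite(f'pics/{tag}.png',np.hstack([R,L])[:600]); return d
E
python3 - <<'E'
from h import *
delta(.611,.011)
d=bot.get_image('scene')['image'];e=bot.get_image('top')['image']
cv2.imwrite('pics/a1.png',np.vstack([cv2.resize(d[130:260,100:330],(690,390)),]));cv2.imwrite('pics/a1t.png',cv2.resize(e[120:270,220:390],None,fx=4,fy=4))
E
```

```text
t 1.98 tcp [0.6085 0.0128 0.1612] rpy [ 3.1385  0.0049 -1.1379] F [0.06 0.51 0.24] op 0.0009
tool delta [ 0.0027 -0.0015 -0.    ]
```

View pics/a1.png

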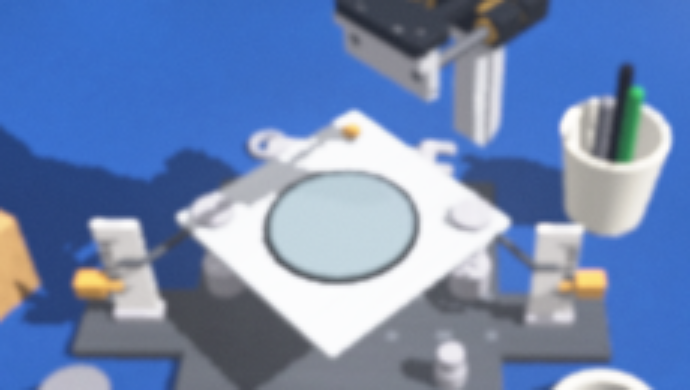

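>>> carry_out([
  {"xyz": [0.003, -0.001, 0.02], "rot": [0, 0, 0]},
  {"xyz": [0, 0, 0.02], "rot": [0, 0, 0]},
  {"xyz": [0, 0, 0.012], "rot": [0, 0, 0]},
  {"xyz": [0, 0, 0.005], "rot": [0, 0, 0]},
  {"xyz": [0, 0, 0], "rot": [0, 0, 0]},
])

```text
t: 2.7
tcp_pos: [0.6109, 0.0084, 0.1016]
tool_rot: [3.14, 0.003, -1.141]
contact_force: [-1.1, 0.5, 0.2]
opening: 0.001
```

Run:
```python
from h import *
delta(.611,.011)
d=bot.get_image('scene')['image']
cv2.imwrite('pics/a2.png',np.vstack([cv2.resize(d[130:260,100:330],(690,390)),]))
```

```text
t 2.7 tcp [0.6109 0.0084 0.1016] rpy [ 3.1397  0.0035 -1.1405] F [-1.05  0.51  0.2 ] op 0.001
tool delta [-0.0023 -0.0012  0.    ]
```

View pics/a2.png

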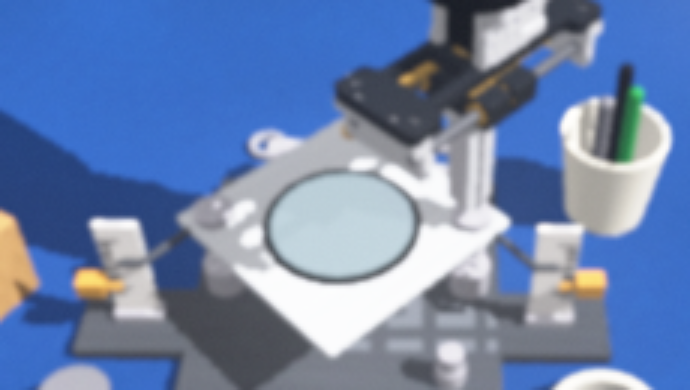

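>>> carry_out([
  {"xyz": [-0.002, -0.001, 0.004], "rot": [0, 0, 0]},
  {"xyz": [0, 0, 0.004], "rot": [0, 0, 0]},
  {"xyz": [0, 0, 0.003], "rot": [0, 0, 0]},
  {"xyz": [0, 0, 0.003], "rot": [0, 0, 0]},
  {"xyz": [0, 0, 0.002], "rot": [0, 0, 0]},
])

```text
t: 3.38
tcp_pos: [0.6122, 0.011, 0.0867]
tool_rot: [-3.14, 0.002, -1.14]
contact_force: [-1.2, 0.1, 6.3]
opening: 0.0003
```

Run:
```python
from h import *
delta(.611,.011)
snap('b1')
```

```text
t 3.38 tcp [0.6122 0.011  0.0867] rpy [-3.1404e+00  2.0000e-03 -1.1404e+00] F [-1.23  0.12  6.26] op 0.0003
tool delta [-0.0005  0.0011 -0.    ]
```

View pics/b1.png

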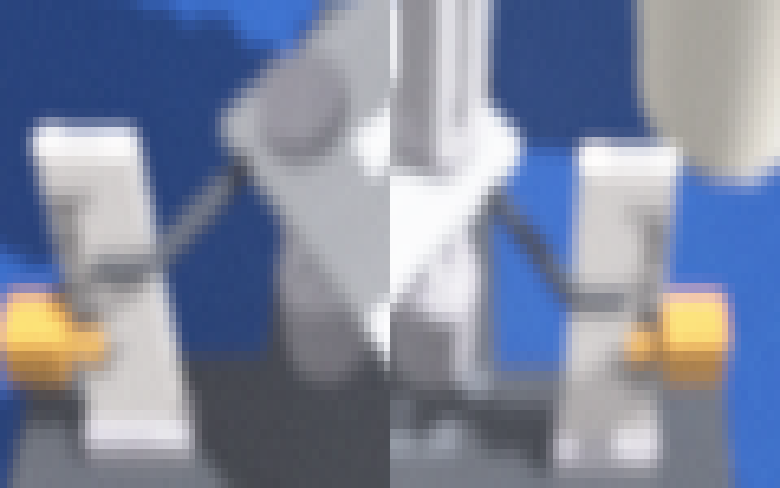

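```bash
cat >> h.py <<'E'
def ptr(d,side,show=False):
    g=d[:,:,2].astype(float)  # red: scale bright, wire dark
    out=[]
    for u in (range(280,285) if side=='L' else range(143,148)):
        col=g[208:234,u]; w=np.clip(np.median(col)-25-col,0,None)
        k=np.argmax(np.convolve(w,[1,1,1],'same')); s=slice(max(k-3,0),k+4)
        out.append((np.arange(208,234)[s]*w[s]).sum()/max(w[s].sum(),1e-6))
    hsv=cv2.cvtColor(d,cv2.COLOR_BGR2HSV)
    m=cv2.inRange(hsv,(8,90,90),(30,255,255))[215:236]
    us=range(286,290) if side=='L' else range(137,141)
    fing=[np.mean(np.nonzero(m[:,u])[0])+215 if m[:,u].any() else -1 for u in us]
    print(side,'ptr',np.round(out,2),'finger',np.round(fing,2)); return np.median(out)
E
python3 - <<'E'
from h import *
for n in('scene0','b1'):
    d=np.load(f'pics/{n}.npy')
    for s in 'LR': ptr(d,s)
print(d[212:232,280:292,2])
E
```

```text
L ptr [218.92 218.93 218.94 218.91 218.92] finger [ -1. 225. 225. 225.]
R ptr [217.68 217.67 217.55 217.4  216.96] finger [224.5 224.5 225.  225. ]
L ptr [220.42 220.42 220.48 220.42 220.44] finger [ -1. 225. 225. 225.]
R ptr [217.68 217.65 217.49 217.33 216.91] finger [224.5 224.5 225.  225. ]
[[209 210 211 211 209 204 195 186 176 166 159 164]
 [209 211 212 211 211 209 204 195 179 159 145 146]
 [212 211 210 211 211 211 209 201 183 158 144 142]
 [211 213 211 212 211 210 210 205 187 162 150 145]
 [210 211 211 211 211 210 209 203 185 160 150 147]
 [211 211 211 211 209 210 205 199 184 169 162 160]
 [200 202 201 202 202 200 195 187 174 161 162 159]
 [170 171 173 172 171 173 173 169 158 149 156 165]
 [133 133 135 135 137 143 159 163 155 152 163 187]
 [133 135 135 137 140 151 168 166 148 141 153 192]
 [176 176 174 176 177 182 185 171 145 129 138 184]
 [205 204 203 204 204 205 208 202 186 170 161 185]
 [211 211 210 209 207 211 224 232 231 218 197 195]
 [213 210 208 202 194 198 218 232 233 223 199 187]
 [209 206 199 187 177 175 188 200 200 189 172 166]
 [200 194 186 173 158 149 150 152 151 143 142 150]
 [188 181 177 170 159 147 140 133 128 128 131 135]
 [178 177 174 173 170 164 156 145 140 139 137 133]
 [177 177 177 175 177 173 167 162 160 156 146 131]
 [176 177 176 176 175 175 174 174 175 174 158 135]]
```

>>> carry_out([
  {"xyz": [0, 0, 0], "rot": [0, 0, 0]},
  {"xyz": [0, 0, 0], "rot": [0, 0, 0]},
])

```text
t: 3.68
tcp_pos: [0.6123, 0.0109, 0.0868]
tool_rot: [-3.14, 0.002, -1.141]
contact_force: [-1.4, -0.7, 5.0]
opening: 0.0008
```

Run:
```python
from h import *
delta(.611,.011)
d=snap('b2')
for s in 'LR': ptr(d,s)
S=cv2.cvtColor(np.load('pics/scene0.npy'),cv2.COLOR_BGR2HSV)[:,:,1]
print(S[218:232,284:300]);print(S[218:232,128:146])
```

```text
t 3.67 tcp [0.6123 0.0109 0.0868] rpy [-3.1404e+00  1.8000e-03 -1.1405e+00] F [-1.44 -0.75  4.95] op 0.0008
tool delta [-0.0007  0.0011 -0.    ]
L ptr [220.29 220.41 220.45 220.44 220.43] finger [ -1. 225. 225. 225.]
R ptr [217.7  217.65 217.5  217.33 216.9 ] finger [224.5 224.5 225.  225. ]
[[ 11   8   4   4   4   3   5  21  69 126 153 156 158 157 156 158]
 [ 17  12   8   5   3   3   6  16  34  52  61  61  60  61  59  62]
 [  6   5   5   3   3   5   3  22  52  68  72  72  73  74  76  74]
 [  4   3   3   3   5   5  10  56  98 109 112 114 112 112 113 114]
 [  5   5   9  14  18  18  28  84 122 128 130 128 129 129 129 128]
 [  6  12  29  56  76  83  78 106 132 130 129 128 129 129 129 132]
 [  7  23  59  96 119 123 118 124 138 134 133 133 136 135 135 134]
 [  7  31  78 120 135 138 135 136 144 147 143 144 144 145 145 144]
 [  4  26  73 113 128 125 119 120 133 144 144 145 144 145 145 145]
 [  5  12  39  69  73  69  65  80 110 131 138 138 139 138 139 134]
 [  3   3   7  12  14  10  14  35  76 109 114 117 116 117 116 110]
 [  6   3   5   5   5   7   7   6  27  52  60  58  58  60  59  51]
 [ 
[... 482 characters left out ...]
 21  11   5   4   5   6]
 [133 133 133 133 134 138 142 142 120 100  94  85  61  29  10   5   5   5]
 [139 138 138 138 137 137 141 142 138 132 127 119  91  48  14   5   4   5]
 [151 150 148 148 147 147 146 144 140 134 135 131 108  59  18   5   5   5]
 [151 153 150 152 152 151 150 138 123 115 116 114  91  47  14   4   5   5]
 [144 143 147 145 145 145 139 116  77  55  55  57  42  21   8   5   5   5]
 [109 121 128 128 129 127 117  84  30   7   8  11  10   5   6   5   6   5]
 [ 31  53  77  87  86  86  74  40   6   9   3   5   4   5   5   6   6   6]
 [ 94  47  18  15  15  15  12  14  21  14   2   5   6   6   5   5   4   6]
 [123  73  46  33  31  34  31  30  29  16   3   4   5   5   6   4   5   5]]
```

>>> carry_out([
  {"xyz": [0, 0, 0.002], "rot": [0, 0, 0]},
  {"xyz": [0, 0, 0.002], "rot": [0, 0, 0]},
  {"xyz": [0, 0, 0.002], "rot": [0, 0, 0]},
  {"xyz": [0, 0, 0], "rot": [0, 0, 0]},
])

```text
t: 4.22
tcp_pos: [0.6126, 0.0108, 0.0818]
tool_rot: [-3.14, 0.001, -1.141]
contact_force: [-3.2, -0.3, 6.7]
opening: 0.0002
```

Run:
```python
from h import *
delta(.611,.011)
d=snap('b3')
for s in 'LR': ptr(d,s)
```

```text
t 4.22 tcp [0.6126 0.0108 0.0818] rpy [-3.1399e+00  1.1000e-03 -1.1408e+00] F [-3.21 -0.26  6.68] op 0.0002
tool delta [-0.0009  0.0013 -0.    ]
L ptr [222.34 222.39 222.45 222.49 222.49] finger [ -1. 225. 225. 225.]
R ptr [217.7  217.67 217.52 217.33 216.91] finger [224.5 224.5 225.  225. ]
```

View pics/b3.png

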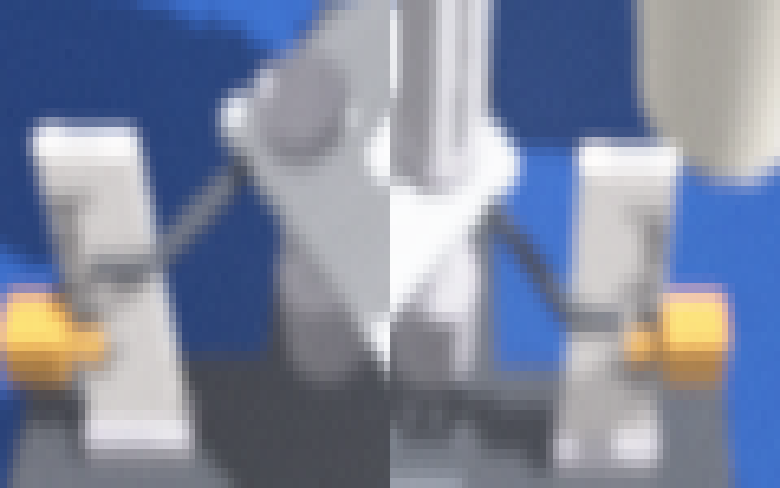

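Run:
```python
from h import *
c=np.array([.5747,-.0725,0]);a=np.radians(-22.2);X=np.array([np.cos(a),np.sin(a),0]);Y=np.array([-np.sin(a),np.cos(a),0])
P=lambda x,y,z:c+X*x/1e3+Y*y/1e3+np.array([0,0,z/1e3])
for x,y,z in[(41,151,80),(41,151,70),(41,151,60),(36,151,110),(36,151,12),(63,195,12),(63,-195,12),(115,115,12),(115,-115,12),(115,115,0)]: print(x,y,z,proj('scene',P(x,y,z)).round(2))
d=np.load('pics/b3.npy')
print(d[200:242,282,2])
cv2.imwrite('pics/c.png',cv2.resize(d[220:280,120:310],None,fx=4,fy=8,interpolation=0))
```

```text
41 151 80 [285.48 217.31]
41 151 70 [285.08 220.48]
41 151 60 [284.69 223.59]
36 151 110 [286.55 205.64]
36 151 12 [282.75 235.96]
63 195 12 [303.82 245.97]
63 -195 12 [123.49 244.23]
115 115 12 [267.82 265.99]
115 -115 12 [156.03 264.97]
115 115 0 [267.53 269.27]
[ 53  50  48  70 171 247 252 242 223 211 212 211 211 211 211 212 210 211
 211 211 202 173 134 137 175 199 199 186 178 176 176 177 176 174 170 166
 164 154 138 126 119 118]
```

View pics/c.png

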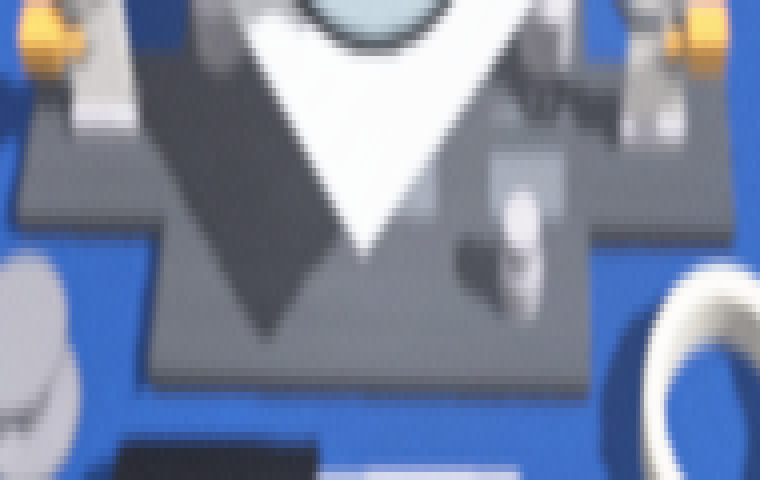

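>>> carry_out([
  {"xyz": [0, 0, 0.002], "rot": [0, 0, 0]},
  {"xyz": [0, 0, 0.002], "rot": [0, 0, 0]},
  {"xyz": [0, 0, 0.002], "rot": [0, 0, 0]},
  {"xyz": [0, 0, 0], "rot": [0, 0, 0]},
])

```text
t: 4.78
tcp_pos: [0.6127, 0.0106, 0.0773]
tool_rot: [-3.14, 0.0, -1.141]
contact_force: [-3.5, -0.0, 9.7]
opening: 0.0004
```

Run:
```python
from h import *
delta(.611,.011)
d=snap('b4')
for s in 'LR': ptr(d,s)
print(d[214:232,278:292,2])
```

```text
t 4.78 tcp [0.6127 0.0106 0.0773] rpy [-3.1397e+00  4.0000e-04 -1.1410e+00] F [-3.54 -0.01  9.73] op 0.0004
tool delta [-0.001   0.0014 -0.    ]
L ptr [224.18 224.33 224.56 225.1  225.6 ] finger [ -1. 225. 225. 225.]
R ptr [217.69 217.68 217.55 217.37 216.9 ] finger [224.5 224.5 225.  225. ]
[[161 199 211 211 212 210 211 211 209 202 183 159 143 140]
 [165 200 211 211 212 211 210 211 210 205 187 163 149 145]
 [166 202 210 211 212 213 211 212 209 204 185 162 150 147]
 [173 202 211 212 211 211 211 208 206 199 184 169 161 159]
 [179 206 212 212 212 211 208 204 197 186 175 162 162 161]
 [183 206 212 212 211 209 203 191 179 169 157 151 155 165]
 [187 207 211 211 211 210 204 191 178 168 155 152 162 187]
 [187 204 209 208 207 207 205 200 193 173 149 142 153 192]
 [171 186 189 192 191 190 197 201 197 178 147 130 139 184]
 [141 152 157 159 157 160 172 190 206 202 184 170 160 187]
 [123 127 128 128 127 128 143 179 215 232 230 218 198 196]
 [139 142 142 139 132 125 134 168 210 233 234 223 199 187]
 [170 179 177 171 161 147 146 158 183 200 199 189 172 166]
 [190 197 193 186 176 163 149 144 150 153 151 144 141 147]
 [188 191 188 182 177 168 159 150 140 134 130 129 131 137]
 [179 181 179 178 177 174 170 166 157 146 141 139 138 134]
 [175 177 177 177 177 176 175 172 168 162 158 156 146 132]
 [175 176 176 176 176 176 176 175 175 174 174 174 158 132]]
```

View pics/b4.png

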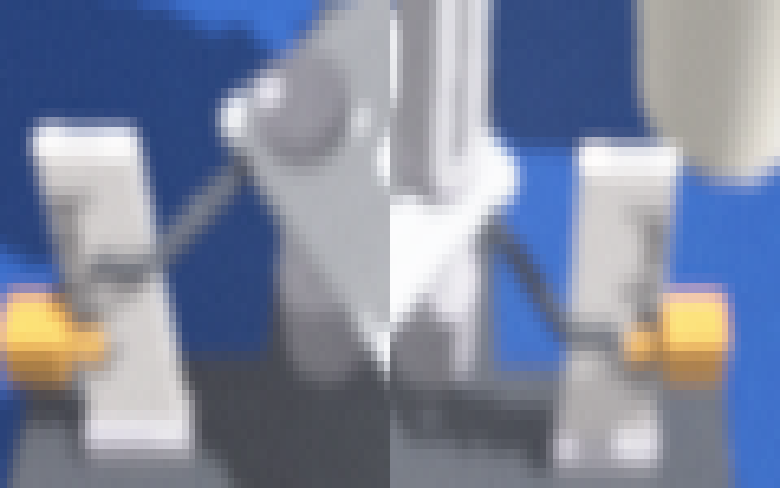

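>>> carry_out([
  {"xyz": [0, 0, 0.0015], "rot": [0, 0, 0]},
  {"xyz": [0, 0, 0], "rot": [0, 0, 0]},
  {"xyz": [0, 0, 0], "rot": [0, 0, 0]},
  {"xyz": [0, 0, 0], "rot": [0, 0, 0]},
])

```text
t: 5.32
tcp_pos: [0.6127, 0.0105, 0.0776]
tool_rot: [-3.14, -0.0, -1.141]
contact_force: [-2.8, -0.3, 9.5]
opening: 0.0004
```

Run:
```python
from h import *
delta(.611,.011)
d=snap('b5')
for s in 'LR': ptr(d,s)
print(d[220:230,276:288,2])
```

```text
t 5.33 tcp [0.6127 0.0105 0.0776] rpy [-3.1397e+00 -4.0000e-04 -1.1412e+00] F [-2.81 -0.26  9.52] op 0.0004
tool delta [-0.0011  0.0013 -0.    ]
L ptr [223.95 224.06 224.45 225.01 225.52] finger [ -1. 225. 225. 225.]
R ptr [217.69 217.67 217.55 217.37 216.92] finger [224.5 224.5 225.  225. ]
[[107 145 188 208 212 211 211 210 203 190 179 168]
 [118 152 185 202 206 205 207 208 205 200 192 174]
 [115 145 171 181 183 185 187 190 194 199 195 177]
 [100 121 141 150 150 149 154 157 168 188 204 201]
 [ 86 108 124 130 132 127 127 128 141 177 215 231]
 [ 90 122 146 154 155 148 137 129 137 169 210 232]
 [109 146 178 187 186 179 166 152 147 160 184 200]
 [127 164 191 200 197 189 178 165 151 145 148 153]
 [140 170 188 193 188 183 177 170 159 149 141 134]
 [144 167 179 182 180 177 175 174 171 165 157 145]]
```

>>> carry_out([
  {"xyz": [0, 0, 0.002], "rot": [0, 0, 0]},
  {"xyz": [0, 0, 0.0015], "rot": [0, 0, 0]},
  {"xyz": [0, 0, 0.0005], "rot": [0, 0, 0]},
  {"xyz": [0, 0, 0.0005], "rot": [0, 0, 0]},
])

```text
t: 5.88
tcp_pos: [0.6127, 0.0105, 0.075]
tool_rot: [-3.14, -0.001, -1.141]
contact_force: [-4.7, 0.2, 10.7]
opening: 0.0006
```

Run:
```python
from h import *
delta(.611,.011)
d=snap('b6')
for s in 'LR': ptr(d,s)
print(d[220:230,276:288,2])
```

```text
t 5.88 tcp [0.6127 0.0105 0.075 ] rpy [-3.1397e+00 -1.0000e-03 -1.1414e+00] F [-4.75  0.25 10.71] op 0.0006
tool delta [-0.0011  0.0013 -0.    ]
L ptr [225.05 225.41 225.86 226.04 226.48] finger [ -1. 225. 225. 225.]
R ptr [217.64 217.64 217.53 217.38 216.92] finger [224.5 224.5 225.  225. ]
[[ 95 143 187 209 211 210 211 210 203 190 181 167]
 [108 151 194 209 211 211 211 210 208 201 192 173]
 [118 156 192 203 205 205 206 207 209 209 199 176]
 [115 144 173 183 184 183 188 192 199 206 209 202]
 [102 123 142 149 150 149 155 161 174 198 222 232]
 [ 89 110 124 130 131 128 126 131 146 178 214 233]
 [100 127 144 152 151 140 130 124 130 155 183 200]
 [122 155 176 182 177 165 153 143 134 138 148 153]
 [140 167 184 187 183 177 171 164 154 148 140 133]
 [144 167 180 181 179 177 175 176 170 165 157 145]]
```

View pics/b6.png

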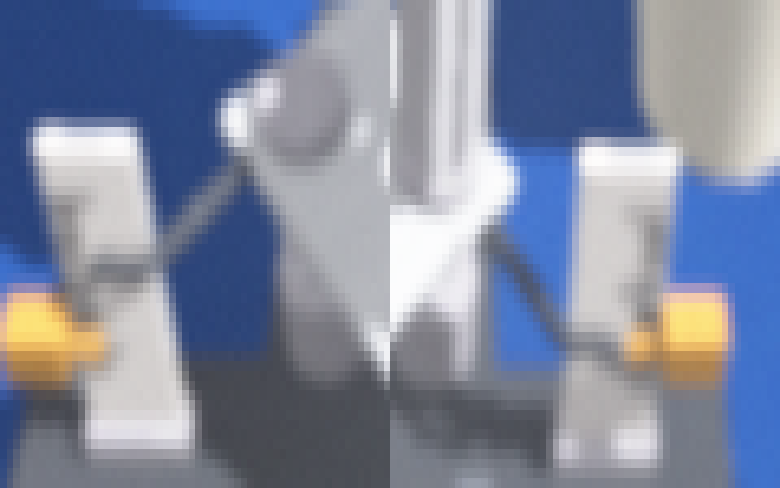

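>>> carry_out([
  {"xyz": [0, 0, 0.0003], "rot": [0, 0, 0]},
  {"xyz": [0, 0, 0.0004], "rot": [0, 0, 0]},
  {"xyz": [0, 0, 0.0004], "rot": [0, 0, 0]},
  {"xyz": [0, 0, 0.0004], "rot": [0, 0, 0]},
  {"xyz": [0, 0, 0.0004], "rot": [0, 0, 0]},
  {"xyz": [0, 0, 0.0004], "rot": [0, 0, 0]},
  {"xyz": [0, 0, 0.0004], "rot": [0, 0, 0]},
  {"xyz": [0, 0, 0.0004], "rot": [0, 0, 0]},
])

```text
t: 6.92
tcp_pos: [0.6127, 0.0104, 0.0757]
tool_rot: [-3.14, -0.002, -1.142]
contact_force: [-3.7, -0.1, 9.9]
opening: 0.0005
```

Run:
```python
from h import *
delta(.611,.011)
d=snap('b7')
for s in 'LR': ptr(d,s)
print(d[220:230,276:288,2])
```

```text
t 6.92 tcp [0.6127 0.0104 0.0757] rpy [-3.1396e+00 -2.4000e-03 -1.1418e+00] F [-3.66 -0.15  9.88] op 0.0005
tool delta [-0.0012  0.0013 -0.    ]
L ptr [224.72 225.02 225.34 225.66 226.24] finger [ -1. 225. 225. 225.]
R ptr [217.66 217.64 217.54 217.39 216.95] finger [224.5 224.5 225.  225. ]
[[101 144 187 207 212 212 212 209 202 190 180 169]
 [115 152 191 208 211 211 211 210 208 201 192 172]
 [124 155 185 201 203 204 203 204 206 205 200 177]
 [114 140 162 176 179 178 179 182 190 202 209 202]
 [ 97 116 131 139 142 140 140 147 162 192 219 232]
 [ 89 107 125 133 135 129 123 127 143 176 214 233]
 [101 132 157 168 167 154 143 135 139 160 186 200]
 [125 160 186 195 190 178 163 151 144 144 149 154]
 [138 170 188 192 186 180 173 165 157 148 140 135]
 [145 168 179 182 180 176 175 174 170 164 156 145]]
```

>>> carry_out([
  {"xyz": [0, 0, -0.006], "rot": [0, 0, 0]},
  {"xyz": [0, 0, -0.01], "rot": [0, 0, 0]},
  {"xyz": [0, 0, -0.02], "rot": [0, 0, 0]},
  {"xyz": [0, 0, -0.025], "rot": [0, 0, 0]},
  {"xyz": [0, 0, -0.02], "rot": [0, 0, 0]},
  {"xyz": [0, 0, 0], "rot": [0, 0, 0]},
])

```text
t: 7.72
tcp_pos: [0.6127, 0.0108, 0.1622]
tool_rot: [-3.138, -0.003, -1.142]
contact_force: [0.5, 0.5, -0.9]
opening: 0.0004
```

Run:
```python
from h import *
delta(.541,-.158)
d=snap('b8')
for s in 'LR': ptr(d,s)
```

```text
t 7.72 tcp [0.6127 0.0108 0.1622] rpy [-3.1383e+00 -2.8000e-03 -1.1417e+00] F [ 0.55  0.54 -0.89] op 0.0004
tool delta [ 1.236e-01  1.354e-01 -1.000e-04]
L ptr [218.94 218.93 218.94 218.89 218.92] finger [ -1. 225. 225. 225.]
R ptr [217.68 217.66 217.56 217.34 209.3 ] finger [224.5 224.5 225.  225. ]
```

View pics/b8.png

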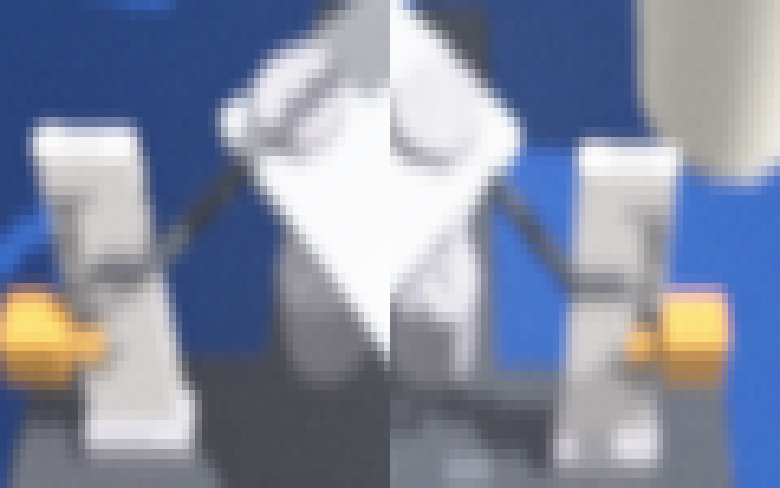

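>>> carry_out([
  {"xyz": [0.031, 0.034, 0], "rot": [0, 0, 0]},
  {"xyz": [0.031, 0.034, 0], "rot": [0, 0, 0]},
  {"xyz": [0.031, 0.034, 0], "rot": [0, 0, 0]},
  {"xyz": [0.031, 0.034, 0], "rot": [0, 0, 0]},
  {"xyz": [0, 0, 0], "rot": [0, 0, -10]},
  {"xyz": [0, 0, 0], "rot": [0, 0, -10]},
  {"xyz": [0, 0, 0], "rot": [0, 0, -10]},
  {"xyz": [0, 0, 0], "rot": [0, 0, -10]},
])

```text
t: 8.78
tcp_pos: [0.5342, -0.1637, 0.1549]
tool_rot: [3.14, 0.005, -0.423]
contact_force: [-0.3, -0.7, -0.1]
opening: 0.0004
```

>>> carry_out([
  {"xyz": [0, 0, 0], "rot": [0, 0, -10]},
  {"xyz": [0, 0, 0], "rot": [0, 0, -10]},
  {"xyz": [0, 0, 0], "rot": [0, 0, -10]},
  {"xyz": [0, 0, 0], "rot": [0, 0, -10]},
  {"xyz": [0, 0, 0], "rot": [0, 0, -8]},
  {"xyz": [0, 0, 0], "rot": [0, 0, 0]},
  {"xyz": [0, 0, 0], "rot": [0, 0, 0]},
])

```text
t: 9.65
tcp_pos: [0.5313, -0.1632, 0.1497]
tool_rot: [-3.132, 0.009, 0.44]
contact_force: [0.0, 0.6, 0.8]
opening: -0.0
```

Run:
```python
from h import *
delta(.542,-.158,.102)
```

```text
t 9.65 tcp [ 0.5313 -0.1632  0.1497] rpy [-3.132   0.0093  0.4395] F [0.   0.57 0.79] op -0.0
tool delta [0.0124 0.0003 0.0476]
```

>>> carry_out([
  {"xyz": [0.012, 0, 0.01], "rot": [0, 0, 0]},
  {"xyz": [0, 0, 0.015], "rot": [0, 0, 0]},
  {"xyz": [0, 0, 0.015], "rot": [0, 0, 0]},
  {"xyz": [0, 0, 0.004], "rot": [0, 0, 0]},
  {"xyz": [0, 0, 0], "rot": [0, 0, 0]},
  {"xyz": [0, 0, 0], "rot": [0, 0, 0]},
])

```text
t: 10.4
tcp_pos: [0.5419, -0.157, 0.1014]
tool_rot: [-3.131, 0.01, 0.436]
contact_force: [-0.3, -0.3, 0.1]
opening: 0.0002
```

Run:
```python
from h import *
delta(.542,-.158)
d=bot.get_image('scene')['image']
for s in 'LR': ptr(d,s)
cv2.imwrite('pics/d1.png',cv2.resize(d[130:260,100:330],(690,390)))
```

```text
t 10.4 tcp [ 0.5419 -0.157   0.1014] rpy [-3.1309  0.0104  0.4358] F [-0.28 -0.26  0.05] op 0.0002
tool delta [-0.0004  0.001  -0.    ]
L ptr [218.92 218.93 218.92 218.92 218.93] finger [ -1. 225. 225. 225.]
R ptr [217.62 217.59 217.54 217.41 208.95] finger [224.5 224.5 225.  225. ]
```

View pics/d1.png

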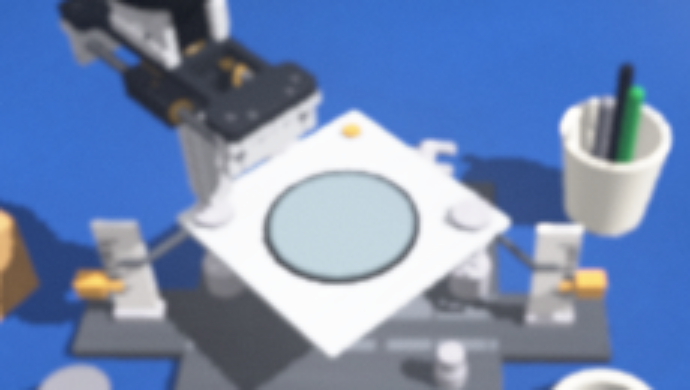

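>>> carry_out([
  {"xyz": [0, -0.002, 0.005], "rot": [0, 0, 0]},
  {"xyz": [0, 0, 0.005], "rot": [0, 0, 0]},
  {"xyz": [0, 0, 0.004], "rot": [0, 0, 0]},
  {"xyz": [0, 0, 0.003], "rot": [0, 0, 0]},
  {"xyz": [0, 0, 0.003], "rot": [0, 0, 0]},
  {"xyz": [0, 0, 0.002], "rot": [0, 0, 0]},
  {"xyz": [0, 0, 0.0003], "rot": [0, 0, 0]},
])

```text
t: 11.32
tcp_pos: [0.5425, -0.1554, 0.0798]
tool_rot: [-3.134, 0.008, 0.435]
contact_force: [-2.0, 0.8, 9.6]
opening: 0.0004
```

Run:
```python
from h import *
delta(.542,-.158)
d=snap('d2')
for s in 'LR': ptr(d,s)
```

```text
t 11.32 tcp [ 0.5425 -0.1554  0.0798] rpy [-3.1342  0.0076  0.4354] F [-2.02  0.8   9.55] op 0.0004
tool delta [-0.0015  0.0021 -0.    ]
L ptr [218.84 218.86 218.88 218.83 218.75] finger [ -1. 225. 225. 225.]
R ptr [221.63 221.69 221.86 221.74 209.31] finger [225. 225. 225. 225.]
```

View pics/d2.png

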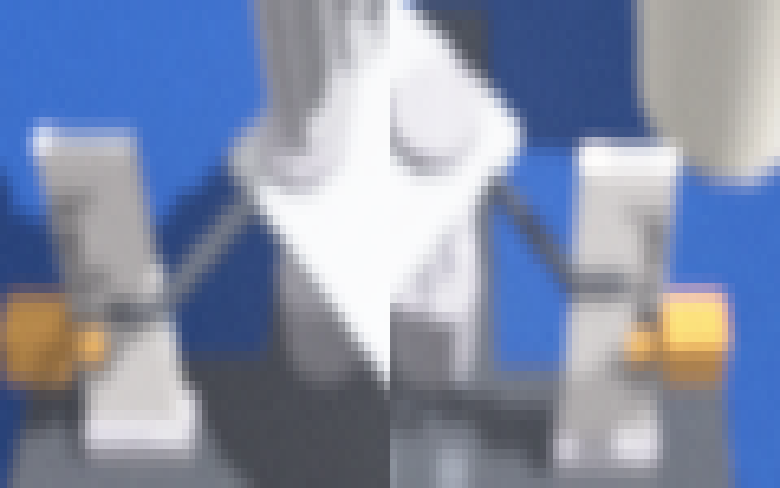

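>>> carry_out([
  {"xyz": [0, 0, 0.002], "rot": [0, 0, 0]},
  {"xyz": [0, 0, 0.002], "rot": [0, 0, 0]},
  {"xyz": [0, 0, 0.001], "rot": [0, 0, 0]},
  {"xyz": [0, 0, 0.0005], "rot": [0, 0, 0]},
])

```text
t: 11.88
tcp_pos: [0.5428, -0.1552, 0.0755]
tool_rot: [-3.135, 0.007, 0.435]
contact_force: [-4.3, 0.7, 10.3]
opening: 0.0007
```

Run:
```python
from h import *
delta(.542,-.158)
d=snap('d3')
for s in 'LR': ptr(d,s)
print(d[216:232,134:150,2])
S=cv2.cvtColor(d,cv2.COLOR_BGR2HSV)[:,:,1];print(S[220:230,134:146])
```

```text
t 11.88 tcp [ 0.5428 -0.1552  0.0755] rpy [-3.1352  0.0075  0.4355] F [-4.35  0.69 10.3 ] op 0.0007
tool delta [-0.0019  0.0022  0.    ]
L ptr [218.82 218.74 218.64 218.62 218.59] finger [ -1. 225. 225. 225.]
R ptr [223.78 223.72 223.62 223.54 209.05] finger [225. 225. 225. 225.]
[[100 114 123 140 156 167 169 170 174 172 173 174 174 163 139  95]
 [ 93 114 124 134 144 151 154 160 169 174 174 174 172 169 148 108]
 [ 90 111 122 128 132 135 139 149 162 171 174 174 174 172 158 126]
 [102 112 118 120 127 136 146 158 166 173 174 173 176 177 173 153]
 [136 132 131 128 136 149 161 167 171 173 173 174 178 186 187 178]
 [155 141 134 128 131 144 160 167 165 166 166 170 177 187 185 173]
 [158 138 128 126 127 139 151 154 144 139 142 147 157 162 159 146]
 [156 145 144 146 149 154 155 139 114 105 112 117 123 125 127 129]
 [155 153 160 164 169 167 160 134 104  93 102 111 118 124 133 150]
 [148 150 157 164 166 169 163 145 120 117 129 143 153 163 173 189]
 [137 132 136 146 155 161 159 152 147 150 166 179 188 196 201 208]
 [128 117 115 128 139 147 149 154 161 171 186 198 206 209 210 212]
 [117 106 107 117 138 149 154 163 175 188 199 207 209 211 210 211]
 [ 98  96  98 112 140 162 174 183 192 201 206 210 210 210 210 211]
 [ 78  83  85 100 140 169 188 198 205 209 210 209 210 210 210 210]
 [ 71  70  73  97 142 181 200 207 210 211 211 210 211 210 210 210]]
[[ 71  41  12   2   4   5   5   3   4   6   4   4]
 [114  63  21   6   6   4   5   5   5   5   5   5]
 [132  91  46  28  20  18  12   7   4   7   7   8]
 [142 121  94  77  72  63  44  20   4  16  21  22]
 [145 140 126 117 112 104  84  51  10  20  16  17]
 [145 143 138 128 129 125 105  69  17   6   4   5]
 [140 128 114 107 107 106  88  52  16   3   5   4]
 [128  98  62  52  53  59  44  25   8   4   5   5]
 [ 98  51  12   9   9  15  12   9   4   5   5   5]
 [ 47  11  17  13   4   6   4   4   5   5   5   6]]
```

View pics/d3.png

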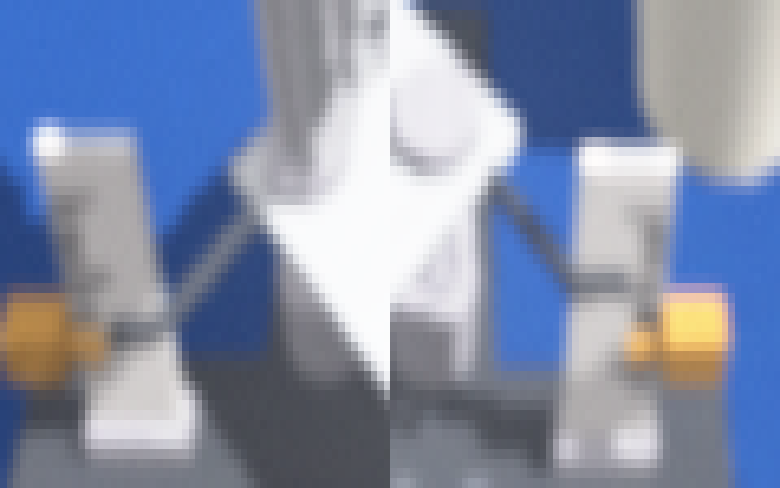

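>>> carry_out([
  {"xyz": [0, 0, 0.002], "rot": [0, 0, 0]},
  {"xyz": [0, 0, 0.0012], "rot": [0, 0, 0]},
  {"xyz": [0, 0, 0.0006], "rot": [0, 0, 0]},
  {"xyz": [0, 0, 0.0005], "rot": [0, 0, 0]},
])

```text
t: 12.42
tcp_pos: [0.5429, -0.1551, 0.0725]
tool_rot: [-3.136, 0.008, 0.436]
contact_force: [-4.8, -0.3, 12.3]
opening: 0.0003
```

Run:
```python
from h import *
delta(.542,-.158)
d=snap('d4')
for s in 'LR': ptr(d,s)
print(d[219:230,134:150,2])
```

```text
t 12.43 tcp [ 0.5429 -0.1551  0.0725] rpy [-3.1361  0.0082  0.4356] F [-4.79 -0.32 12.26] op 0.0003
tool delta [-0.002   0.0023  0.    ]
L ptr [218.72 218.63 218.58 218.59 218.61] finger [ -1. 225. 225. 225.]
R ptr [224.77 224.59 224.62 224.69 209.06] finger [225. 225. 225. 225.]
[[101 115 119 121 128 137 148 156 166 171 173 172 174 173 165 141]
 [136 132 130 129 135 149 161 168 172 174 174 175 175 174 177 172]
 [156 143 133 130 131 145 161 170 175 175 172 173 175 179 191 194]
 [159 138 128 126 127 138 157 170 169 167 165 168 171 179 189 188]
 [157 145 141 147 149 156 163 167 156 146 143 146 153 159 163 157]
 [153 154 159 166 168 168 164 151 131 115 113 118 123 126 127 125]
 [148 150 158 162 164 163 154 136 115 107 108 113 113 117 121 132]
 [137 132 137 147 151 151 149 139 130 132 139 142 143 149 159 173]
 [127 115 113 124 138 142 145 145 153 159 166 171 174 183 193 202]
 [113 101  98 117 138 149 153 157 166 175 181 187 195 202 206 209]
 [ 96  89  97 117 147 162 168 170 177 187 195 201 205 208 210 210]]
```

View pics/d4.png

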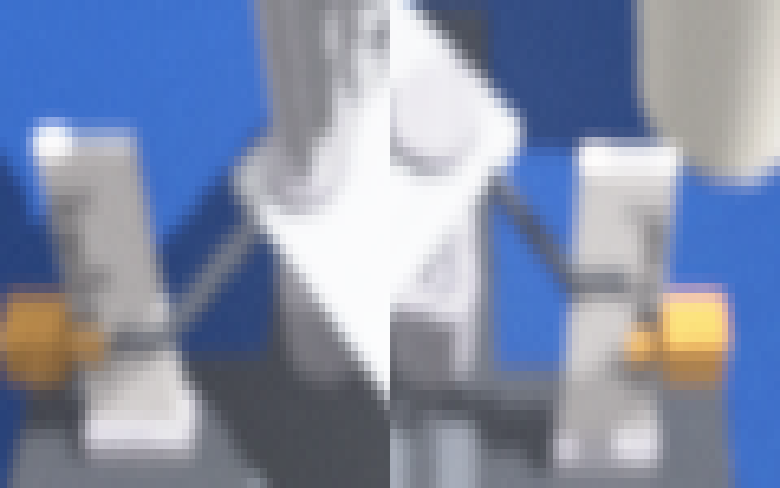

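>>> carry_out([
  {"xyz": [0, 0, 0.0004], "rot": [0, 0, 0]},
  {"xyz": [0, 0, 0.0005], "rot": [0, 0, 0]},
  {"xyz": [0, 0, 0.0005], "rot": [0, 0, 0]},
  {"xyz": [0, 0, 0.0005], "rot": [0, 0, 0]},
  {"xyz": [0, 0, 0.0005], "rot": [0, 0, 0]},
  {"xyz": [0, 0, 0.0005], "rot": [0, 0, 0]},
  {"xyz": [0, 0, 0.0005], "rot": [0, 0, 0]},
  {"xyz": [0, 0, 0.0005], "rot": [0, 0, 0]},
])

```text
t: 13.48
tcp_pos: [0.5429, -0.155, 0.0717]
tool_rot: [-3.138, 0.01, 0.436]
contact_force: [-3.8, 0.8, 13.6]
opening: 0.0005
```

Run:
```python
from h import *
delta(.542,-.158)
d=snap('d5')
for s in 'LR': ptr(d,s)
```

```text
t 13.47 tcp [ 0.5429 -0.155   0.0717] rpy [-3.1382  0.0098  0.4357] F [-3.81  0.78 13.59] op 0.0005
tool delta [-0.002   0.0023  0.    ]
L ptr [218.72 218.68 218.66 218.63 218.63] finger [ -1. 225. 225. 225.]
R ptr [224.98 224.93 225.01 225.09 208.94] finger [225. 225. 225. 225.]
```

Held level (row 224.7–225.0 against 224.75). Now I'll let it spring up and move clear.

>>> carry_out([
  {"xyz": [0, 0, -0.006], "rot": [0, 0, 0]},
  {"xyz": [0, 0, -0.01], "rot": [0, 0, 0]},
  {"xyz": [0, 0, -0.02], "rot": [0, 0, 0]},
  {"xyz": [0, 0, -0.03], "rot": [0, 0, 0]},
  {"xyz": [0, 0, -0.04], "rot": [0, 0, 0]},
  {"xyz": [0, 0, -0.03], "rot": [0, 0, 0]},
  {"xyz": [0, 0, 0], "rot": [0, 0, 0]},
  {"xyz": [0, 0, 0], "rot": [0, 0, 0]},
])

```text
t: 14.52
tcp_pos: [0.5434, -0.1549, 0.21]
tool_rot: [-3.137, 0.012, 0.436]
contact_force: [0.9, -0.2, 0.1]
opening: 0.0007
```

Run:
```python
from h import *
delta(.542,-.158)
d=snap('e1')
for s in 'LR': ptr(d,s)
e=bot.get_image('top')['image']
cv2.imwrite('pics/e2.png',np.hstack([d[100:330,60:350],e[100:330,200:420]]))
```

```text
t 14.53 tcp [ 0.5434 -0.1549  0.21  ] rpy [-3.1369  0.0122  0.4356] F [ 0.92 -0.24  0.07] op 0.0007
tool delta [-0.0026  0.0022  0.    ]
L ptr [218.93 218.93 218.92 218.92 218.89] finger [ -1. 225. 225. 225.]
R ptr [217.67 217.67 217.55 217.4  216.93] finger [224.5 224.5 225.  225. ]
```

View pics/e2.png

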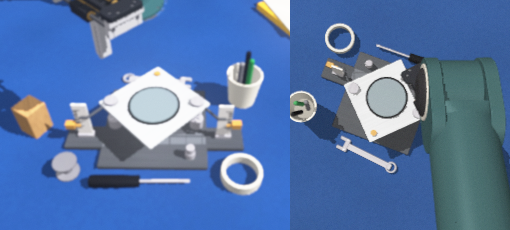

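```bash
python3 -c "
from station import bot
print(bot.close_job())"
```

```text
the job is handed in; nothing more can be done
None
```

I pressed the left cap and then the right cap with shut fingertips. Each was held about a second with its pointer level with the brass mark, then let spring back. The job is handed in at about 14.5 s of the 54 s; no verdict was given.

| Corner | Pointer row while held (px) | Mark row (px) | Drop (mm) | Force (N) |
|---|---|---|---|---|
| Left | 225.0 → 224.6 | about 225.0 | about 18–20 | 10–11 |
| Right | 224.7 → 225.0 | about 224.75 | about 22–23 | 12–13.6 |

- **Held level:** one pixel is about 3.2 mm at the pointers, so both were roughly 1 mm from level. This assumes pointer and mark stand at the same distance from the camera, which I estimated from the top view to about 2 mm.
- **Other corner:** the right pointer did not move during the left press. The left pointer read about 0.3 px (roughly 1 mm) off during the right press.
- **After release:** both pointers were back on their starting rows (218.9 and 217.7). The mount, marks and visible bystanders looked unmoved. The fingertips were 0.21 m up, touching nothing.
- **Disagreement:** the fingertip height suggested about 2 mm more cap travel than the pictures did. For the right press, the force suggested a drop of about 26 mm or more. I went by the pointer and mark in the pictures.

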